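Tip a bin of barrel seals into the sealing bench's feed hopper

TASK

Refill the seal feeder. Slide the steel bin along the loading shelf towards the hopper until the rod under its front lip is home in both claws, then raise it by the bar at its rear so that it tips steeply on that rod and all eight brass seals slide into the hopper or its pick trough. Lower the empty bin until it stands level on the loading shelf again, let go of it, and leave the pliers, the brass weight, the parcel and the padlock where they are.

Things in the scene. Friction and masses are not known exactly. Their poses are not given: they have to be found in the camera images.
- feeder: Grey sheet-steel seal feeder, fixed on the worktop: loading shelf on its +y side, hopper on its -y side. Origin on the worktop, straight below the rod's seat; y axis along the shelf away from the hopper, x axis across it away from the robot, z up
- shelf_mid (a point): Middle of the flat loading shelf's top, at feeder x = 0, y = 105, z = 100 mm; the shelf spans x = -88 to 88 and y = 6 to 212 mm, with a 14 mm upturned edge at the y = 212 mm end
- hopper_mouth (a point): Centre of the hopper's open top, at feeder x = 0, y = -85, z = 100 mm. Hopper x = -88 to 88, y = -165 to -6 mm; its edge beside the shelf is 12 mm below the shelf, front wall 132 mm, back 160 mm, far wall 132 to 160 mm high. Its floor slopes down towards the robot into a pick trough that reaches to x = -138 mm, with a 46 mm high lip
- rod_seat (a point): Where the middle of the bin's rod lies when home: midway between the two claws, at feeder x = 0, y = 0, z = 105 mm, 5 mm above the shelf. Between the shelf's edge (y = 6 mm) and the claws' stops is a notch 4 mm deep: as the bin tips, its rod sinks 5 mm into it and is held there, and comes up again in the last 10 degrees of lowering. Axes as the feeder's
- claw_front (a point): Dark steel claw at the shelf's hopper edge, the one nearer the robot: a hook 10 mm wide (feeder x = -72 to -62 mm), open towards the shelf (+y). Upright stop with its face at y = -4.5 mm; top finger 13 mm above the shelf, out to y = 16 mm, then flaring up to y = 30 mm, 28 mm above the shelf. The point is under the finger at y = 0
- claw_back (a point): The same claw on the side away from the robot, at feeder x = 62 to 72 mm
- bin: Open-fronted bin of bare sheet steel standing loose on the shelf, 0.24 to 0.39 kg empty, 96 mm wide, sides and back 55 mm high. Origin at its underside, axes like the feeder's when square. Floor 2.5 mm thick from y = -45 to 75 mm (back wall); in front a ramp rises to the 13 mm high pouring lip at y = -80 mm. Slides on the shelf, not latched
- bin_rod (a point): Middle of the round pivot rod under the bin's front lip, at bin y = -76, z = 5 mm; 8 mm thick, along the bin's x axis, 164 mm long, so it sticks out 34 mm on either side. It slides in under the claws and the bin then turns about it, up to about 90 degrees
- bin_bar (a point): Middle of the round lifting bar behind the bin, at bin y = 97, z = 90 mm: 22 mm behind the back wall, 35 mm above its top; 10 mm thick, along the bin's x axis, 96 mm free between two ears. It turns between gripper pads if gripped lightly
- seal_pliers: Hand seal pliers, 197 x 58 x 16 mm, lying on the worktop; a bystander
- weight_500: Brass scale weight with a knob, 38 mm in diameter, 45 mm high, standing on the worktop; a bystander
- parcel_small: Small kraft parcel, 114 x 89 x 61 mm, on the worktop; a bystander
- padlock: Brass padlock, 61 x 42 x 13 mm, lying on the worktop; a bystander
- seal_0_mid (a point): Centre of barrel seal 1 of 8: brass barrel 20 mm in diameter and 26 mm long, 30 g, loose in the bin
- seal_1_mid (a point): Centre of barrel seal 2 of 8: brass barrel 20 mm in diameter and 26 mm long, 30 g, loose in the bin
- seal_2_mid (a point): Centre of barrel seal 3 of 8: brass barrel 20 mm in diameter and 26 mm long, 30 g, loose in the bin
- seal_3_mid (a point): Centre of barrel seal 4 of 8: brass barrel 20 mm in diameter and 26 mm long, 30 g, loose in the bin
- seal_4_mid (a point): Centre of barrel seal 5 of 8: brass barrel 20 mm in diameter and 26 mm long, 30 g, loose in the bin
- seal_5_mid (a point): Centre of barrel seal 6 of 8: brass barrel 20 mm in diameter and 26 mm long, 30 g, loose in the bin
- seal_6_mid (a point): Centre of barrel seal 7 of 8: brass barrel 20 mm in diameter and 26 mm long, 30 g, loose in the bin
- seal_7_mid (a point): Centre of barrel seal 8 of 8: brass barrel 20 mm in diameter and 26 mm long, 30 g, loose in the bin

How it is judged:
By the outcome, as a careful person would: the job done as asked, in the order asked, and still so for the second after the job is handed in, with the robot touching nothing.
It also fails if it takes over 58 s, if anything falls off the work surface, if the arm or the gripper's body presses on something with over 40 N, if the wrist force passes 120 N, or if a joint passes its speed limit or range.

ROBOT

A 6-joint arm with a two-finger parallel gripper is mounted at the origin on the work surface; the furniture and walls round the work are solid. World frame = base frame: x ahead of the robot, y to its left, z up, the work surface at z = 0. Lengths are in mm, angles in rad, forces in N, time in s.
With the tool pointing down it reaches from about 325 to 900 mm from the base axis. Payload 6.1 kg.
Tool frame: the origin (TCP) lies at the very end of the fingers, on their centre line; the grasp point (between the pads) lies 19 mm behind it; x points along the fingers, y is the direction in which the jaws open and shut, and the axes are right-handed (so a half turn about x gives the same grasp; the last joint's range is limited). The gripper opens to 85 mm and grips with 20 to 120 N. Pads are 22 mm wide; open, the fingers measure 114 mm over their backs; the gripper's body (76 mm by 85 mm) begins 54 mm behind the grasp point. The pads swing forward as they close: fully open they stand 13 mm farther back than shut.
Start: joints at [1.125, 0.22, 1.526, -0, 1.395, -0.126], TCP at [196.484, 593.304, 231.3] pointing down, gripper open.
Joint ranges: [-2.98, 2.98], [-0.91, 2.08], [0.09, 2.57], [-1.24, 4.39], [0.2, 2.65], [-2.68, 2.68]. Speed limits (rad/s): [2.57, 2.57, 3.01, 3.14, 3.14, 3.14].

INTERFACE

Orientations are given as a 3x3 rotation matrix whose columns are the frame's x, y, z axes.
In Python, from plant import state, viewer, job gives the robot as it stands.
- The arm moves only by the tool arm_command, never from a script. Its argument "deltas" is a list that holds one entry, the list of rows, each a list of 5 numbers: the finger opening in mm, from 0 to 85.4, then the shift along the tool's x, y, z in mm, then the turn about the tool's x in degrees. In form: [[[grip, tx, ty, tz, yaw], ...]]. A call has exactly 10 rows; each row shifts and turns the commanded pose from where the row before left it, along the tool's axes as they then stand; what a row does not reach is not made up. A row lasts 1/8 s, in which the tool goes at most 62.5 mm and 10.7 degrees, less where a joint would pass 70% of its speed; a pose out of reach is approached as far as the arm can. A call with a gripper value outside its range is refused whole. The fingers move at their own pace and stop on an object; "grip_force" is the grip in N (left out, the last holds). Time passes only in rows, so rows that do not move let the fingers close, or fill a call up. It gives the time, the measured TCP pose, the force and the opening at its end, in the units of the state.
- state(): the state, without advancing time (a new reading comes with each control period).
- viewer.snapshot(name): name is "scene" or "top" or "wrist"; returns (picture, depth): 400x640x3 uint8, red, green, blue; 400x640 float32, mm along the optical axis (not along the pixel's ray), 0 where there is no reading.
- viewer.camera_info(name): a dict with "vfov" (degrees; the focal length in pixels is half the picture's height over the tangent of half this angle, whatever the lens; pixels are square), "cx", "cy" (the principal point, pixels), "k1" (the pictures are not rectified: a ray, as slopes to the right and down, at radius r is drawn at 1 + k1 r^2 times it, then the intrinsics apply), "origin" and "attitude" of the camera in the world. Camera axes: x right, y up, looking along -z (the intrinsics and any distortion apply to the point x, -y, -z); pixel columns grow to the right and rows downward; lengths in mm; the calibration is good to about 2 mm. A picture is of the moment at which its call begins: read the wrist's pose just before it. camera_info takes no time and is no camera call; for the wrist camera it gives the pose at the moment of the call.
- job.close_job(): hands the job in, once; it reports no verdict.
The state is a dict: "t": time; "joint_positions": joint angles; "joint_velocities": joint speeds; "joint_efforts": joint torques, N m; "eef_pos": TCP position; "tcp_rot": TCP orientation; "wrist_force": force on the tool from outside, world axes, zero at the start; "ft_torque": the same for the moment, N m; "finger_gap": finger opening in mm.
Only numpy, scipy, OpenCV 4.12 (cv2) and the standard library are available. Lean on these libraries where they do the work, as an engineer would, in place of code of your own. Each camera call takes 0.05 s, during which the arm holds its last target. There are 200 camera calls.

## Working session

There is one attempt and no reset: what is moved stays moved. The work goes in short steps, Python scripts to look and compute and a tool call to move; the robot and the scene stay as the last step left them, time stands still between calls to the robot, and variables do not carry over. Pictures are saved under pics/ and viewed, about 8 in all and at most 12, crops included, and the job is handed in when it is done.

Besides the shell and the picture viewer there is one more tool, called after ">>>" by a JSON object that holds its "api" and its "payload". arm_command: Moves the arm, as the interface text tells. Its arguments: {"type":"object","properties":{"deltas":{"type":"array","items":{"type":"array","items":{"type":"array","items":{"type":"number"}}}},"grip_force":{"type":"number"}},"required":["deltas"]}

```bash
ls; mkdir -p pics; cat > h.py <<'E'
import numpy as np,cv2
from plant import state,viewer,job
def snap(n,f=None):
    ci=viewer.camera_info(n); p,d=viewer.snapshot(n)
    if f: cv2.imwrite('pics/'+f,p[:,:,::-1])
    return ci,p,d
def fl(ci): return 200/np.tan(np.radians(ci['vfov'])/2)
def rays(ci,uv):
    f=fl(ci); uv=np.asarray(uv,float).reshape(-1,1,2)
    K=np.array([[f,0,ci['cx']],[0,f,ci['cy']],[0,0,1.]])
    return cv2.undistortPoints(uv,K,np.array([ci['k1'],0,0,0.]),None,None,None).reshape(-1,2) if False else cv2.undistortPoints(uv,K,np.array([ci['k1'],0,0,0.])).reshape(-1,2)
def world(ci,uv,depth):
    r=rays(ci,uv); d=np.asarray(depth).reshape(-1,1)
    c=np.hstack([r[:,:1]*d,-r[:,1:]*d,-d])
    return c@np.array(ci['attitude']).T+np.array(ci['origin'])
def cloud(ci,dep):
    v,u=np.mgrid[0:400,0:640]
    w=world(ci,np.stack([u,v],-1).reshape(-1,2),dep.reshape(-1)).reshape(400,640,3)
    w[dep==0]=np.nan
    return w
E
python3 - <<'E'
from h import *
for n in ['scene','top']:
    ci,p,d=snap(n,n+'0.png'); print(n,ci); np.savez(n+'0.npz',p=p,d=d)
s=state(); print(s)
E
```

```text
pics
scene {'vfov': 42.18719057991761, 'cx': 313.0502108147196, 'cy': 190.22854074266698, 'k1': -0.10184964901395585, 'origin': array([-300.32206106,  630.66882398,  865.35240505]), 'attitude': array([[-0.52306066,  0.58197418, -0.62266652],
       [-0.85226083, -0.35056196,  0.38827542],
       [ 0.00768307,  0.73376588,  0.67935896]])}
top {'vfov': 55.38760088529322, 'cx': 319.4131821332995, 'cy': 200.5422278703742, 'k1': -0.03452799700844168, 'origin': array([233.17585506, 205.9032706 , 973.8019849 ]), 'attitude': array([[ 0.01198982,  0.98096267, -0.19382593],
       [-0.99973032,  0.01561549,  0.01718872],
       [ 0.01988818,  0.19356756,  0.98088534]])}
{'t': 0.1, 'joint_positions': array([ 1.12491593e+00,  2.21158887e-01,  1.52746451e+00, -7.30976036e-07,
        1.39469872e+00, -1.26085924e-01]), 'joint_velocities': array([-0.00067248, -0.00070425, -0.00228883, -0.00127448,  0.00083033,
       -0.00015264]), 'joint_efforts': array([-6.96560219e-04, -4.98251331e+01, -3.90545940e+01, -2.53017815e-04,
        5.86770111e-03, -2.56584462e-05]), 'eef_pos': array([196.24790443, 592.83330677, 230.31847103]), 'tcp_rot': array([[-7.45186524e-04,  3.14370702e-01,  9.49300009e-01],
       [-1.56068778e-03,  9.49298750e-01, -3.14371510e-01],
       [-9.99998504e-01, -1.71582634e-03, -2.16770122e-04]]), 'wrist_force': array([ 0.3659451 , -0.58720824,  0.90327589]), 'ft_torque': array([-0.02662051, -0.02515401, -0.02101025]), 'finger_gap': 85.36372772271358}
```

```bash
python3 -c "
import cv2,numpy as np
a=cv2.imread('pics/scene0.png');b=cv2.imread('pics/top0.png')
cv2.imwrite('pics/s1.png',cv2.resize(a,(800,500)));cv2.imwrite('pics/t1.png',cv2.resize(b,(800,500)))"
```

```text
(no output)
```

View pics/scene0.png

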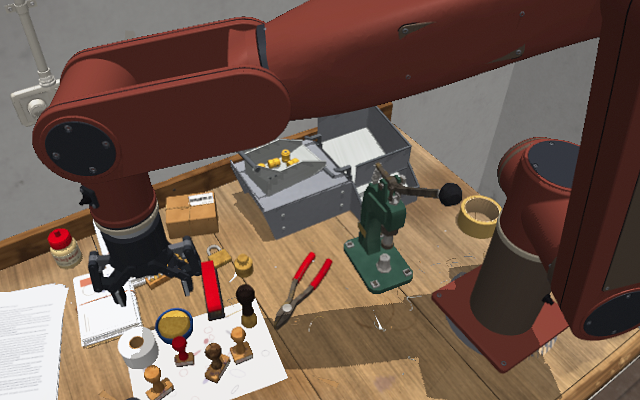

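View pics/top0.png

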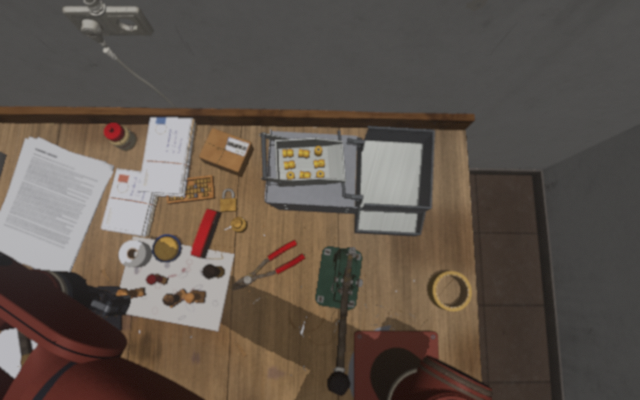

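Top view: the feeder spans about cols 263–433, rows 128–235. The hopper is on the right and the bin at cols 265–345, rows 133–185, possibly off-centre towards +x. Next I'll measure it from the depth cloud.

```bash
python3 - <<'E'
from h import *
ci=viewer.camera_info('top'); z=np.load('top0.npz'); w=cloud(ci,z['d']); p=z['p']
print('hole frac',np.isnan(w[...,0])[120:240,250:440].mean())
# worktop check
print('table z',np.nanmedian(w[240:250,300:320,2]))
# orthographic: 1.5px/mm ; x up, y left. height coded
m=np.isfinite(w[...,0]); P=w[m]; C=p[m]
sel=(P[:,0]>330)&(P[:,0]<640)&(P[:,1]>-60)&(P[:,1]<420)
P=P[sel];C=C[sel]
print(np.percentile(P,[0,2,50,98,100],axis=0).round(0))
np.save('P.npy',np.hstack([P,C]))
# height histogram peaks
h,e=np.histogram(P[:,2],bins=np.arange(-10,220,4)); print([(int(a),int(b)) for a,b in zip(e,h) if b>60])
# picture: warped upscale crop with depth
crop=cv2.resize(p[110:245,250:445],None,fx=4,fy=4,interpolation=cv2.INTER_CUBIC); cv2.imwrite('pics/crop.png',crop[:600,:800,::-1])
# print z map coarse
for r in range(118,240,4): print(r,' '.join('%4d'%(-1 if np.isnan(v) else v) for v in w[r,254:440:6,2]))
E
```

```text
hole frac 0.004254385964912281
table z 0.02498748579768062
[[330. -60.  -9.]
 [336. -54.  -3.]
 [472. 176.  54.]
 [634. 410. 162.]
 [640. 420. 200.]]
[(-6, 937), (-2, 4466), (2, 787), (6, 189), (10, 354), (14, 486), (18, 467), (22, 479), (26, 364), (30, 361), (34, 459), (38, 469), (42, 590), (46, 605), (50, 687), (54, 903), (58, 828), (62, 500), (66, 365), (70, 393), (74, 358), (78, 147), (82, 96), (86, 157), (90, 114), (94, 326), (98, 2746), (102, 1067), (106, 412), (110, 393), (114, 304), (118, 468), (122, 319), (126, 241), (130, 194), (134, 221), (138, 112), (142, 104), (146, 76), (150, 112), (154, 203), (158, 127), (162, 107), (190, 108), (194, 122)]
118   46   46   48   48   46   50   50   51   49   51   54   54   55   57   55   56   54   57   56   56   59   56   59   55   60   59   58   60   60   59   61
122   19   20   19   24   22   21   22   27   24   24   28   31   28   29   31   30   28   31   31   30   30   29   33   31   31   -1   35   39   38   38   43
126    0    0   -2    0    0   -4    0    0   -5    0    1    0    4    0    3    2    0    1    2  163  161    5    3 
[... 3791 characters left out ...]
  16   19   16   19   21   21   21   17   22   19   67    0    2
226    0    4    0    2    1    0    1    0    0   -2    0    3    1    0    1   -1   -1   53   14   14   14   15   15   15   17   16   17   17   62   -4    2
230   -1    0    1   -2    0    0    0    2    0    1    0    1    0    0    0    0    0   51   45   50   43   13   14   12   14   15   15   15    2    2    1
234    0   -1    0    0    1    0    0    0    0    0    0    0    0    0   -1    1    0    0    0    1    2    5   11   18   26   27   48   48    1   -1    0
238   -3   -1    0    0   -3   -1    0    0    2    0   -3    0    2    0    0    3    1    0   -2    2    0    0   -2    5    3    1    2    0   -1    0   -1
```

View pics/crop.png

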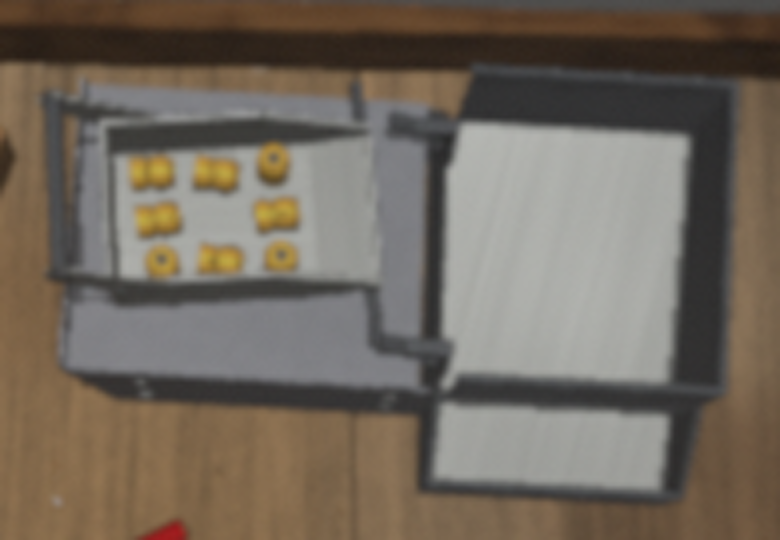

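```bash
cat >> h.py <<'E'
def onplane(ci,uv,z):
    r=rays(ci,uv); c=np.hstack([r[:,:1],-r[:,1:],-np.ones((len(r),1))])@np.array(ci['attitude']).T
    o=np.array(ci['origin']); return o+c*((np.asarray(z)-o[2])/c[:,2])[:,None]
E
python3 - <<'E'
from h import *
ci=viewer.camera_info('top'); z=np.load('top0.npz'); w=cloud(ci,z['d'])
def c(n,u,v,zz): print(n,onplane(ci,[[(u+.5)/4-.5+250,(v+.5)/4-.5+110]],[zz])[0].round(1))
c('shelf front near +y corner',65,372,114)
c('shelf front, -y end',425,395,100)
c('shelf back +y corner',85,82,114)
c('rod front end',376,346,109); c('rod back end',357,84,109)
c('clawF tip',368,340,128); c('clawF fing end',450,348,113)
c('clawB tip',390,122,128); c('clawB end',455,128,113)
c('hopper back corner -y',735,84,160); c('hopper back +y',473,68,160)
c('hopper front corner -y',722,388,132); c('trough corner -y',680,497,46); c('trough corner +y',423,487,46)
c('bar far',52,100,190); c('bar near',58,275,190)
c('bin back wall top far',107,122,155); c('bin back top near',115,283,155)
# bar from depth
m=(w[...,2]>180)&(w[...,2]<202)&(w[...,0]>400)&(w[...,1]>200)&(w[...,1]<420)
uv=np.argwhere(m)[:,::-1]; B=onplane(ci,uv,np.full(len(uv),193)); 
bb=B[:,0]; print(len(uv), bb.min(),bb.max())
for x in range(430,580,10):
    k=abs(bb-x)<5
    if k.any(): print(x,B[k,1].mean().round(1),B[k,1].min().round(1),B[k,1].max().round(1),k.sum())
# shelf front edge: points at z 100 min x per y
S=w[(abs(w[...,2]-100)<8)&(w[...,1]>120)&(w[...,1]<340)&(w[...,0]>350)]
for y in range(130,340,20):
    k=S[abs(S[:,1]-y)<8]; print(y,np.percentile(k[:,0],[1,5,95,99]).round(0),len(k))
E
```

```text
shelf front near +y corner [396.3 313.5 114. ]
shelf front, -y end [388.6 105.3 100. ]
shelf back +y corner [572.4 308.7 114. ]
rod front end [415.4 134.6 109. ]
rod back end [576.3 146.  109. ]
clawF tip [414.8 140.8 128. ]
clawF fing end [414.1  92.1 113. ]
clawB tip [545.6 127.9 128. ]
clawB end [548.1  87.7 113. ]
hopper back corner -y [560.9 -66.7 160. ]
hopper back +y [567.1  83.5 160. ]
hopper front corner -y [389.5 -59.8 132. ]
trough corner -y [336.9 -57.9  46. ]
trough corner +y [340.9 100.6  46. ]
bar far [531.8 317.1 190. ]
bar near [434.  309.8 190. ]
bin back wall top far [532.5 290.5 155. ]
bin back top near [439.  282.8 155. ]
812 429.6853176282418 738.2302242072499
430 301.7 282.2 316.0 33
440 308.8 299.2 314.4 24
450 310.2 305.9 314.7 21
460 310.8 306.3 315.2 25
470 311.2 306.8 315.6 20
480 311.8 307.1 316.0 24
490 313.1 309.7 316.4 15
500 314.0 310.1 319.0 22
510 315.0 310.6 319.4 20
520 315.4 310.9 319.8 20
530 311.5 289.9 324.5 47
540 317.2 313.9 320.4 4
130 [394. 398. 578. 730.] 360
150 [394. 398. 729. 730.] 295
170 [396. 402. 728. 730.] 421
190 [396. 398. 729. 730.] 262
210 [398. 402. 728. 730.] 367
230 [398. 402. 728. 730.] 292
250 [399. 404. 728. 730.] 348
270 [399. 403. 729. 730.] 255
290 [400. 403. 729. 730.] 305
310 [401. 405. 729. 730.] 322
330 [728. 728. 731. 731.] 21
```

```bash
python3 - <<'E'
from h import *
ci=viewer.camera_info('top'); z=np.load('top0.npz'); w=cloud(ci,z['d'])
for r in range(242,396,8): 
    k=w[r,312:368]; i=np.nanargmax(k[:,2]); print(r,k[i].round(0))
E
```

```text
242 [318. 173.   4.]
250 [283. 130. 224.]
258 [267. 138. 246.]
266 [252. 137. 244.]
274 [237. 136. 246.]
282 [222. 142. 250.]
290 [208. 142. 249.]
298 [194. 146. 257.]
306 [180. 152. 265.]
314 [167. 151. 274.]
322 [154. 147. 284.]
330 [142. 147. 294.]
338 [130. 158. 303.]
346 [119. 159. 315.]
354 [108. 156. 320.]
362 [ 97. 158. 329.]
370 [ 87. 164. 338.]
378 [ 80. 170. 356.]
386 [ 70. 161. 362.]
394 [ 56. 165. 354.]
```

>>> {"api": "arm_command", "payload": {"deltas": [[[40,0,-22,45,0],[40,0,-22,45,0],[40,0,-22,45,0],[40,0,-22,45,0],[40,0,-22,45,0],[40,0,-22,45,0],[40,0,-22,45,-8],[40,0,-21,45,-8],[40,0,0,0,-6.4],[40,0,0,0,0]]], "grip_force": 60}}

```text
t: 1.35
eef_pos: [487.7, 318.7, 230.6]
tcp_rot: [[-0.001, -0.069, 0.998], [-0.0, 0.998, 0.069], [-1.0, -0.0, -0.001]]
wrist_force: [-0.4, 0.6, 0.5]
finger_gap: 39.8
```

```bash
python3 - <<'E'
from h import *
ci,p,d=snap('wrist','w1.png'); np.savez('w1.npz',p=p,d=d); print(ci,state()['eef_pos'])
import pickle; pickle.dump(ci,open('w1.pkl','wb'))
E
```

```text
{'vfov': 60.3367218315059, 'cx': 319.3926573059329, 'cy': 199.35618320693646, 'k1': 0.01292668120191947, 'origin': array([418.60805898, 312.84075419, 372.46676452]), 'attitude': array([[-6.82949196e-02, -9.59343392e-01, -2.73854085e-01],
       [ 9.97664829e-01, -6.59005323e-02, -1.79445893e-02],
       [-8.32106836e-04, -2.74440113e-01,  9.61603833e-01]])} [487.33990412 319.1884233  230.79058989]
```

View pics/w1.png

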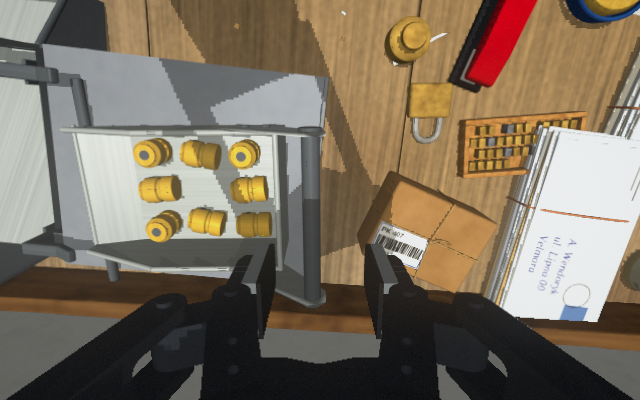

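```bash
python3 - <<'E'
from h import *
import pickle
ci=pickle.load(open('w1.pkl','rb'))
def c(n,u,v,zz): print(n,onplane(ci,[[u,v]],[zz])[0].round(1))
c('bar near',311,137,190);c('bar far',315,297,190)
c('rod near end top',77,80,108);c('rod far end',113,276,105)
c('rod at bin near', 83,125,108)
c('shelf corner',328,77,114);c('shelf top front edge',46,45,100)
c('clawF tip',56,75,128);c('clawB tip',74,254,128);
c('clawF stop?',3,70,113)
z=np.load('w1.npz'); cv2.imwrite('pics/w1c.png',cv2.resize(z['p'][30:300,0:360],None,fx=2.2,fy=2.2,interpolation=cv2.INTER_CUBIC)[:,:,::-1])
E
```

```text
bar near [437.  309.5 190. ]
bar far [531.5 317.8 190. ]
rod near end top [416.5 136.9 108. ]
rod far end [575.2 145.6 105. ]
rod at bin near [448.3 137.3 108. ]
shelf corner [401.9 317.6 114. ]
shelf top front edge [393.9 112.6 100. ]
clawF tip [414.5 136.9 128. ]
clawB tip [544.8 132.1 128. ]
clawF stop? [413.6  90.  113. ]
```

View pics/w1c.png

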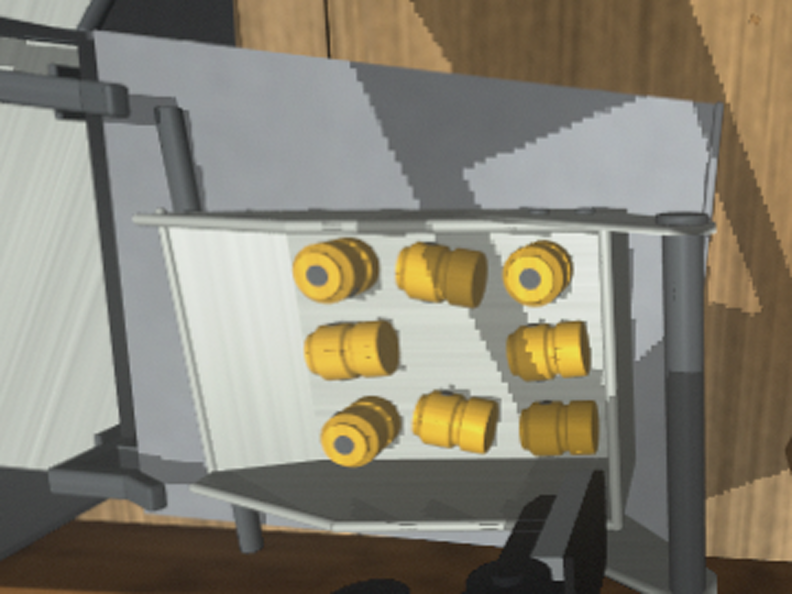

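>>> {"api": "arm_command", "payload": {"deltas": [[[40,10,-5.5,-3.7,0],[40,15,0,0,0],[40,15,0,0,0],[40,15,0,0,0],[40,5,0,0,0],[40,0,0,0,0],[5,0,0,0,0],[5,0,0,0,0],[5,0,0,0,0],[5,0,0,0,0]]], "grip_force": 60}}

```text
t: 2.65
eef_pos: [484.9, 313.7, 172.2]
tcp_rot: [[0.001, -0.071, 0.997], [0.001, 0.997, 0.071], [-1.0, 0.0, 0.002]]
wrist_force: [-0.5, -0.3, 4.1]
finger_gap: 8.1
```

>>> {"api": "arm_command", "payload": {"deltas": [[[0,0,0,0,0],[0,0,0,0,1],[0,0,0,0,1],[0,0,0,0,1],[0,0,0,0,1],[0,0,0,0,1],[0,0,0,0,1.2],[0,0,0,0,0],[0,0,0,0,0],[0,0,0,0,0]]], "grip_force": 60}}

```text
t: 3.9
eef_pos: [485.7, 313.1, 172.0]
tcp_rot: [[0.003, 0.038, 0.999], [-0.0, 0.999, -0.038], [-1.0, -0.0, 0.003]]
wrist_force: [4.7, -2.4, 4.2]
finger_gap: 7.5
```

```bash
python3 - <<'E'
from h import *
import pickle
ci,p,d=snap('wrist'); pickle.dump((ci,p,d),open('w2.pkl','wb')); print(state()['eef_pos'],state()['finger_gap'])
cv2.imwrite('pics/w2.png',cv2.resize(p[:,:400],None,fx=1.5,fy=1.5)[:,:,::-1])
E
```

```text
[485.70241595 313.12266489 171.98264686] 7.880997875962704
```

View pics/w2.png

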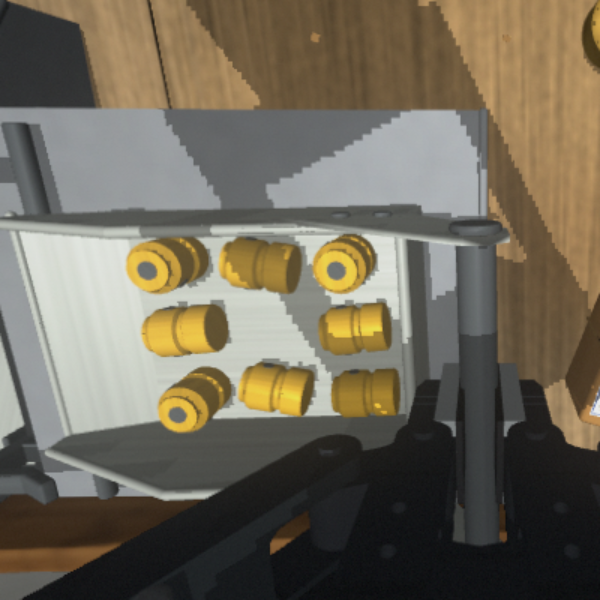

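```bash
python3 - <<'E'
from h import *
import pickle
ci,p,d=pickle.load(open('w2.pkl','rb'))
def c(n,u,v,zz): print(n,onplane(ci,[[u/1.5,v/1.5]],[zz])[0].round(1))
c('rod near',18,128,108); c('rod far',105,492,105); c('bar near',474,230,190); c('bar far',480,535,190)
c('lip near',12,228,113);c('lip far',62,455,113)
c('floor back near',398,235,155); c('floor back far',405,415,103)
c('shelf edge L',5,107,100); c('shelf edge R',480,109,114);c('clawB tip',55,490,128); c('shelf hopper edge1',5,210,100);c('shelf hopper edge2',35,445,100)
E
```

```text
rod near [402.3 142.2 108. ]
rod far [563.6 133.8 105. ]
bar near [434.4 312.7 190. ]
bar far [522.  310.8 190. ]
lip near [438.7 133.5 113. ]
lip far [538.3 126.6 113. ]
floor back near [440.3 288.6 155. ]
floor back far [530.4 276.5 103. ]
shelf edge L [394.  132.8 100. ]
shelf edge R [401.9 315.4 114. ]
clawB tip [545.4 133.6 128. ]
shelf hopper edge1 [432.8 121.1 100. ]
shelf hopper edge2 [540.5 103.4 100. ]
```

>>> {"api": "arm_command", "payload": {"deltas": [[[0,0,-4,-0.2,0],[0,0,-4,-0.3,0],[0,0,-4,-0.3,0],[0,0,-4,-0.3,0],[0,0,-4,-0.3,0],[0,0,-4,-0.3,0],[0,0,-3,-0.3,0],[0,0,-2,0,0],[0,0,0,0,0],[0,0,0,0,0]]]}}

```text
t: 5.2
eef_pos: [481.3, 286.7, 172.2]
tcp_rot: [[0.001, 0.037, 0.999], [0.004, 0.999, -0.037], [-1.0, 0.004, 0.001]]
wrist_force: [-0.5, 5.3, 6.2]
finger_gap: 7.6
```

>>> {"api": "arm_command", "payload": {"deltas": [[[0,0,-1,0,0],[0,0,-1,0,0],[0,0,-1,0,0],[0,0,-1,0,0],[0,0,0,0,0],[0,0,0,0,0],[0,0,0,0,0],[0,0,0,0,0],[0,0,0,0,0],[0,0,0,0,0]]]}}

```text
t: 6.45
eef_pos: [481.1, 282.9, 172.2]
tcp_rot: [[0.001, 0.037, 0.999], [0.004, 0.999, -0.037], [-1.0, 0.004, 0.001]]
wrist_force: [0.8, 6.3, 5.3]
finger_gap: 8.0
```

>>> {"api": "arm_command", "payload": {"deltas": [[[0,0,-1,0,0],[0,0,-1,0,0],[0,0,-1,0,0],[0,0,0,0,0],[0,0,0,0,0],[0,0,0,0,0],[0,0,0,0,0],[0,0,0,0,0],[0,0,0,0,0],[0,0,0,0,0]]]}}

```text
t: 7.7
eef_pos: [481.0, 280.0, 172.2]
tcp_rot: [[0.001, 0.037, 0.999], [0.004, 0.999, -0.037], [-1.0, 0.004, 0.001]]
wrist_force: [0.3, 6.3, 5.3]
finger_gap: 7.9
```

>>> {"api": "arm_command", "payload": {"deltas": [[[0,0,-1,0,0],[0,0,-1,0,0],[0,0,0,0,0],[0,0,0,0,0],[0,0,0,0,0],[0,0,0,0,0],[0,0,0,0,0],[0,0,0,0,0],[0,0,0,0,0],[0,0,0,0,0]]]}}

```text
t: 8.95
eef_pos: [481.0, 278.0, 172.2]
tcp_rot: [[0.001, 0.037, 0.999], [0.004, 0.999, -0.037], [-1.0, 0.004, 0.001]]
wrist_force: [0.9, 5.9, 5.8]
finger_gap: 8.1
```

```bash
python3 - <<'E'
from h import *
import pickle
ci,p,d=snap('wrist'); c2,p2,d2=snap('top'); pickle.dump((ci,p,d,c2,p2,d2),open('w3.pkl','wb')); print(state()['eef_pos'],state()['wrist_force'])
a=cv2.resize(p[40:360,0:260],None,fx=1.6,fy=1.6,interpolation=cv2.INTER_CUBIC)
b=cv2.resize(p2[120:215,255:375],None,fx=4,fy=4,interpolation=cv2.INTER_CUBIC)
cv2.imwrite('pics/w3.png',np.hstack([a[:380,:],b[:380,:380]])[:,:,::-1])
E
```

```text
[480.90833166 277.97481721 172.1718704 ] [-0.30622752  6.47298089  5.66822296]
```

View pics/w3.png

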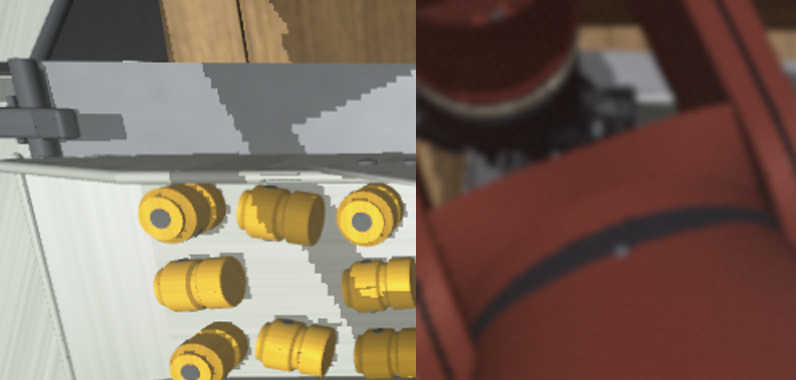

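The rod's near end is under the front claw finger (crop 30,110) and has not reached the stop yet, since the force is still only friction at about 6 N. I'll keep going in small steps.

>>> {"api": "arm_command", "payload": {"deltas": [[[0,0,-1,0,0],[0,0,-1,0,0],[0,0,0,0,0],[0,0,0,0,0],[0,0,0,0,0],[0,0,0,0,0],[0,0,0,0,0],[0,0,0,0,0],[0,0,0,0,0],[0,0,0,0,0]]]}}

```text
t: 10.3
eef_pos: [480.8, 276.0, 172.2]
tcp_rot: [[0.001, 0.037, 0.999], [0.004, 0.999, -0.037], [-1.0, 0.004, 0.001]]
wrist_force: [0.2, 7.1, 6.2]
finger_gap: 7.4
```

>>> {"api": "arm_command", "payload": {"deltas": [[[0,0,-1,0,0],[0,0,-0.5,0,0],[0,0,0,0,0],[0,0,0,0,0],[0,0,0,0,0],[0,0,0,0,0],[0,0,0,0,0],[0,0,0,0,0],[0,0,0,0,0],[0,0,0,0,0]]]}}

```text
t: 11.55
eef_pos: [480.8, 274.5, 172.2]
tcp_rot: [[0.001, 0.037, 0.999], [0.004, 0.999, -0.037], [-1.0, 0.005, 0.001]]
wrist_force: [0.7, 7.0, 5.8]
finger_gap: 7.8
```

>>> {"api": "arm_command", "payload": {"deltas": [[[0,0,-1,0,0],[0,0,0,0,0],[0,0,0,0,0],[0,0,0,0,0],[0,0,-1,0,0],[0,0,0,0,0],[0,0,0,0,0],[0,0,0,0,0],[0,0,0,0,0],[0,0,0,0,0]]]}}

```text
t: 12.8
eef_pos: [481.1, 273.4, 172.3]
tcp_rot: [[0.002, 0.037, 0.999], [0.006, 0.999, -0.037], [-1.0, 0.006, 0.002]]
wrist_force: [3.1, 10.7, 4.1]
finger_gap: 7.7
```

```bash
python3 - <<'E'
from h import *
import pickle
ci,p,d=snap('wrist'); pickle.dump((ci,p,d),open('w4.pkl','wb')); s=state(); print(s['eef_pos'],s['wrist_force'],s['ft_torque'])
a=cv2.resize(p[60:340,0:120],None,fx=2.1,fy=2.1,interpolation=cv2.INTER_CUBIC)
c3,p3,d3=snap('scene'); b=cv2.resize(p3[130:220,220:400],None,fx=3,fy=3,interpolation=cv2.INTER_CUBIC)
o=np.zeros((590,800,3),np.uint8); o[:a.shape[0],:a.shape[1]]=a; o[:b.shape[0],255:255+b.shape[1]]=b
cv2.imwrite('pics/w4.png',o[:,:,::-1])
E
```

```text
[481.13522333 273.41430175 172.3072593 ] [ 2.08052522 10.28497148  3.9895954 ] [ 1.58880881 -0.30380352 -0.05807229]
```

View pics/w4.png

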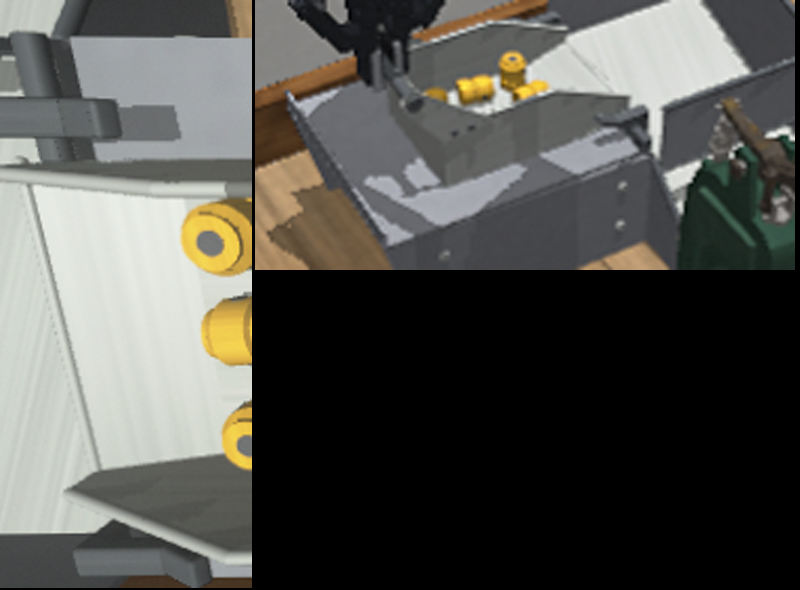

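```bash
python3 - <<'E'
from h import *
import pickle
ci,p,d=pickle.load(open('w4.pkl','rb'))
def c(n,u,v,zz): print(n,onplane(ci,[[u/2.1,v/2.1+60]],[zz])[0].round(1))
c('rod near end',28,38,108);c('rod near at bin',67,155,108);c('lip near',30,185,113);c('lip far',97,468,113)
c('shelf edge near corner',75,42,100);c('shelf edge at rod',80,155,100)
c('clawF tip',118,118,128);c('clawB tip',205,570,128);c('clawB tip up',210,560,128)
E
```

```text
rod near end [394.  105.3 108. ]
rod near at bin [424.6 107.1 108. ]
lip near [432.   99.1 113. ]
lip far [518.5  95.  113. ]
shelf edge near corner [394.7 111.2 100. ]
shelf edge at rod [425.3 104.3 100. ]
clawF tip [414.8 138.1 128. ]
clawB tip [545.5 131.4 128. ]
clawB tip up [542.2 133.5 128. ]
```

>>> {"api": "arm_command", "payload": {"deltas": [[[0,0,-1,0,0],[0,0,0,0,0],[0,0,0,0,0],[0,0,0,0,0],[0,0,0,0,0],[0,0,0,0,0],[0,0,0,0,0],[0,0,0,0,0],[0,0,0,0,0],[0,0,0,0,0]]]}}

```text
t: 14.15
eef_pos: [481.3, 273.1, 172.6]
tcp_rot: [[0.003, 0.037, 0.999], [0.008, 0.999, -0.037], [-1.0, 0.008, 0.003]]
wrist_force: [2.6, 12.5, 4.3]
finger_gap: 7.7
```

```bash
python3 - <<'E'
from h import *
s=state(); print(s['eef_pos'],s['wrist_force'],s['ft_torque'],s['tcp_rot'])
E
```

```text
[481.33070712 273.11382848 172.58318138] [ 2.56317082 12.4937772   4.28659959] [ 2.04087741 -0.4440455  -0.0105291 ] [[ 0.00295148  0.03714787  0.99930542]
 [ 0.0076907   0.99927938 -0.03716961]
 [-0.99996607  0.00779506  0.00266366]]
```

```bash
cat > arc.py <<'E'
import numpy as np
def bar(t):
    f=np.radians(26.17+t); return np.array([192.7*np.cos(f),192.7*np.sin(f)-5*min(t/10,1)])
for a in range(0,84,2):
    d=bar(a+2)-bar(a); print(a,'[20? %.1f %.1f]'%(-d[1],d[0]))
E
python3 arc.py
```

```text
0 [20? -5.0 -3.1]
2 [20? -4.9 -3.3]
4 [20? -4.8 -3.5]
6 [20? -4.6 -3.7]
8 [20? -4.5 -3.9]
10 [20? -5.4 -4.1]
12 [20? -5.2 -4.2]
14 [20? -5.1 -4.4]
16 [20? -4.9 -4.6]
18 [20? -4.7 -4.8]
20 [20? -4.6 -4.9]
22 [20? -4.4 -5.1]
24 [20? -4.2 -5.2]
26 [20? -4.0 -5.4]
28 [20? -3.8 -5.5]
30 [20? -3.6 -5.7]
32 [20? -3.4 -5.8]
34 [20? -3.2 -5.9]
36 [20? -3.0 -6.0]
38 [20? -2.8 -6.1]
40 [20? -2.6 -6.2]
42 [20? -2.4 -6.3]
44 [20? -2.2 -6.4]
46 [20? -1.9 -6.4]
48 [20? -1.7 -6.5]
50 [20? -1.5 -6.6]
52 [20? -1.3 -6.6]
54 [20? -1.0 -6.6]
56 [20? -0.8 -6.7]
58 [20? -0.6 -6.7]
60 [20? -0.3 -6.7]
62 [20? -0.1 -6.7]
64 [20? 0.1 -6.7]
66 [20? 0.4 -6.7]
68 [20? 0.6 -6.7]
70 [20? 0.8 -6.7]
72 [20? 1.1 -6.6]
74 [20? 1.3 -6.6]
76 [20? 1.5 -6.5]
78 [20? 1.8 -6.5]
80 [20? 2.0 -6.4]
82 [20? 2.2 -6.4]
```

>>> {"api": "arm_command", "payload": {"deltas": [[[0,0,0,0,0],[0,0,0,0,0],[0,-5,-3.1,0,0],[0,-4.9,-3.3,0,0],[0,0,0,0,0],[0,0,0,0,0],[0,0,0,0,0],[0,0,0,0,0],[0,0,0,0,0],[0,0,0,0,0]]], "grip_force": 22}}

```text
t: 15.4
eef_pos: [481.1, 267.0, 182.4]
tcp_rot: [[0.003, 0.037, 0.999], [0.008, 0.999, -0.037], [-1.0, 0.008, 0.003]]
wrist_force: [2.6, 13.0, 2.9]
finger_gap: 7.8
```

```bash
python3 - <<'E'
from h import *
s=state(); print(s['eef_pos'],s['wrist_force'],s['ft_torque'],s['finger_gap'])
E
```

```text
[481.05375845 266.97122036 182.36479838] [ 2.62495497 12.99800269  2.91631101] [ 2.34616954 -0.40596258 -0.04796947] 7.783079080830866
```

>>> {"api": "arm_command", "payload": {"deltas": [[[0,-4.8,-3.5,0,0],[0,-4.6,-3.7,0,0],[0,-4.5,-3.9,0,0],[0,-5.4,-4.1,0,0],[0,-5.2,-4.2,0,0],[0,-5.1,-4.4,0,0],[0,0,0,0,0],[0,0,0,0,0],[0,0,0,0,0],[0,0,0,0,0]]]}}

```text
t: 16.65
eef_pos: [479.6, 243.4, 212.3]
tcp_rot: [[0.002, 0.037, 0.999], [0.009, 0.999, -0.037], [-1.0, 0.009, 0.001]]
wrist_force: [-0.1, 12.7, 6.7]
finger_gap: 7.7
```

```bash
python3 - <<'E'
from h import *
s=state(); print(s['ft_torque'])
ci,p,d=snap('wrist'); 
c3,p3,d3=snap('scene'); 
o=np.hstack([cv2.resize(p,(640,400))[:,:400],cv2.resize(p3[120:220,210:310],(400,400),interpolation=cv2.INTER_CUBIC)])
cv2.imwrite('pics/w5.png',o[:,:,::-1])
E
```

```text
[2.4145869  0.03978096 0.0130019 ]
```

View pics/w5.png

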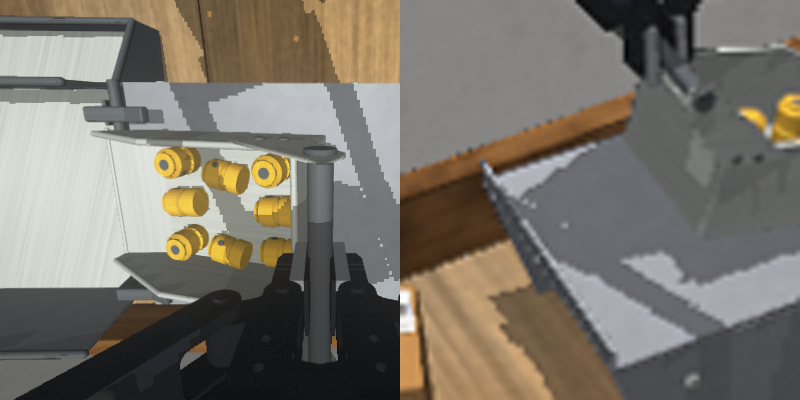

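The rear of the bin is off the shelf, the rod is under the front claw (left image ~118,112), and all the seals are still in the bin. Continuing the arc.

>>> {"api": "arm_command", "payload": {"deltas": [[[0,-4.9,-4.2,0,0],[0,-4.7,-4.6,0,0],[0,-4.6,-4.9,0,0],[0,-4.4,-5.1,0,0],[0,-4.2,-5.2,0,0],[0,-4.0,-5.4,0,0],[0,-3.8,-5.5,0,0],[0,-3.6,-5.7,0,0],[0,-3.4,-5.8,0,0],[0,-3.2,-5.9,0,0]]]}}

```text
t: 18.0
eef_pos: [477.9, 190.9, 254.6]
tcp_rot: [[0.003, 0.036, 0.999], [0.009, 0.999, -0.036], [-1.0, 0.009, 0.003]]
wrist_force: [-3.3, 12.7, 14.5]
finger_gap: 7.9
```

>>> {"api": "arm_command", "payload": {"deltas": [[[0,-3.0,-6.0,0,0],[0,-2.8,-6.1,0,0],[0,-2.6,-6.2,0,0],[0,-2.4,-6.3,0,0],[0,-2.2,-6.4,0,0],[0,-1.9,-6.4,0,0],[0,-1.7,-6.5,0,0],[0,-1.5,-6.6,0,0],[0,-1.3,-6.6,0,0],[0,-1.0,-6.6,0,0]]]}}

```text
t: 19.25
eef_pos: [475.6, 124.6, 273.9]
tcp_rot: [[0.002, 0.037, 0.999], [0.003, 0.999, -0.037], [-1.0, 0.004, 0.002]]
wrist_force: [-1.7, 4.4, 10.9]
finger_gap: 8.0
```

>>> {"api": "arm_command", "payload": {"deltas": [[[0,-0.8,-6.7,0,0],[0,-0.6,-6.7,0,0],[0,-0.3,-6.7,0,0],[0,-0.1,-6.7,0,0],[0,0.1,-6.7,0,0],[0,0.4,-6.7,0,0],[0,0.6,-6.7,0,0],[0,0.8,-6.7,0,0],[0,1.1,-6.6,0,0],[0,1.3,-6.6,0,0]]]}}

```text
t: 20.5
eef_pos: [472.4, 56.1, 268.7]
tcp_rot: [[-0.001, 0.037, 0.999], [0.0, 0.999, -0.037], [-1.0, 0.0, -0.001]]
wrist_force: [1.5, 0.6, 0.1]
finger_gap: 7.8
```

>>> {"api": "arm_command", "payload": {"deltas": [[[0,1.5,-6.5,0,0],[0,1.8,-6.5,0,0],[0,0,0,0,0],[0,0,0,0,0],[0,0,0,0,0],[0,0,0,0,0],[0,0,0,0,0],[0,0,0,0,0],[0,0,0,0,0],[0,0,0,0,0]]]}}

```text
t: 21.75
eef_pos: [472.2, 43.5, 266.1]
tcp_rot: [[-0.0, 0.037, 0.999], [0.0, 0.999, -0.037], [-1.0, 0.0, -0.0]]
wrist_force: [-0.9, 1.8, -4.6]
finger_gap: 7.6
```

```bash
python3 - <<'E'
from h import *
ci,p,d=snap('wrist'); 
c3,p3,d3=snap('scene'); 
o=np.hstack([p[:,:400],cv2.resize(p3[80:230,240:390],(400,400),interpolation=cv2.INTER_CUBIC)])
cv2.imwrite('pics/w6.png',o[:,:,::-1])
E
```

```text
(no output)
```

View pics/w6.png

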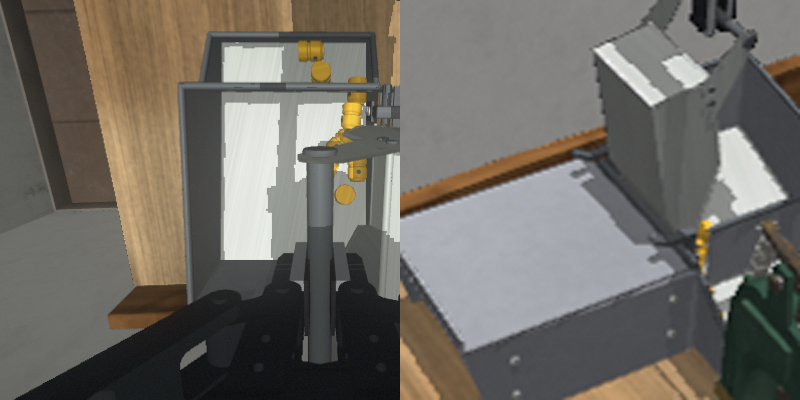

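Seven or more seals are visible in the hopper and trough (left image, cols 300–358, rows 50–195). I'll lower along the same arc and check that the bin is empty on the way.

>>> {"api": "arm_command", "payload": {"deltas": [[[0,-1.8,6.5,0,0],[0,-1.5,6.5,0,0],[0,-1.3,6.6,0,0],[0,-1.1,6.6,0,0],[0,-0.8,6.7,0,0],[0,-0.6,6.7,0,0],[0,-0.4,6.7,0,0],[0,-0.1,6.7,0,0],[0,0.1,6.7,0,0],[0,0.3,6.7,0,0]]]}}

```text
t: 23.1
eef_pos: [475.2, 110.3, 274.2]
tcp_rot: [[0.002, 0.037, 0.999], [0.0, 0.999, -0.037], [-1.0, 0.0, 0.002]]
wrist_force: [-0.3, -0.7, 6.0]
finger_gap: 7.7
```

>>> {"api": "arm_command", "payload": {"deltas": [[[0,0.6,6.7,0,0],[0,0.8,6.7,0,0],[0,1.0,6.6,0,0],[0,1.3,6.6,0,0],[0,1.5,6.6,0,0],[0,1.7,6.5,0,0],[0,1.9,6.4,0,0],[0,2.2,6.4,0,0],[0,2.4,6.3,0,0],[0,2.6,6.2,0,0]]]}}

```text
t: 24.35
eef_pos: [477.7, 176.1, 258.2]
tcp_rot: [[0.002, 0.037, 0.999], [0.002, 0.999, -0.037], [-1.0, 0.002, 0.002]]
wrist_force: [0.3, 2.6, 8.0]
finger_gap: 7.7
```

```bash
python3 - <<'E'
from h import *
ci,p,d=snap('wrist','w7.png'); print(state()['t'],state()['wrist_force'])
E
```

```text
24.4 [1.3420846  2.80789206 6.72796443]
```

View pics/w7.png

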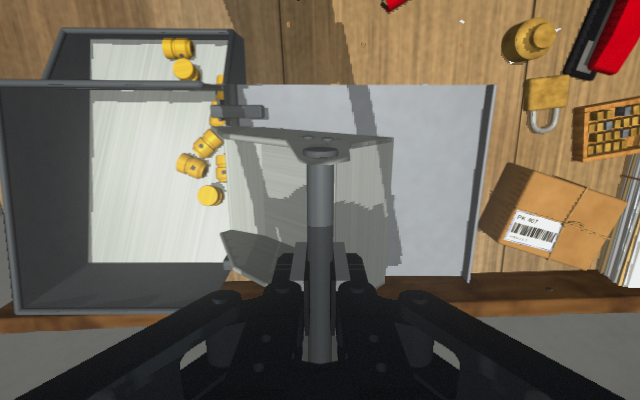

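I count eight seals in the hopper and trough: (178,47), (184,70), (220,80), (218,115), (208,140), (190,165), (222,167) and (210,195). The bin looks empty, so I'll continue lowering.

>>> {"api": "arm_command", "payload": {"deltas": [[[0,2.8,6.1,0,0],[0,3.0,6.0,0,0],[0,3.2,5.9,0,0],[0,3.4,5.8,0,0],[0,3.6,5.7,0,0],[0,3.8,5.5,0,0],[0,4.0,5.4,0,0],[0,4.2,5.2,0,0],[0,4.4,5.1,0,0],[0,4.6,4.9,0,0]]]}}

```text
t: 25.65
eef_pos: [479.6, 232.4, 220.9]
tcp_rot: [[0.002, 0.037, 0.999], [0.004, 0.999, -0.037], [-1.0, 0.004, 0.001]]
wrist_force: [1.3, 5.7, 5.5]
finger_gap: 7.8
```

>>> {"api": "arm_command", "payload": {"deltas": [[[0,4.7,4.6,0,0],[0,4.9,4.2,0,0],[0,5.1,4.3,0,0],[0,5.2,4.2,0,0],[0,5.4,4.1,0,0],[0,0,0,0,0],[0,0,0,0,0],[0,0,0,0,0],[0,0,0,0,0],[0,0,0,0,0]]]}}

```text
t: 26.9
eef_pos: [480.2, 253.0, 195.3]
tcp_rot: [[0.001, 0.037, 0.999], [0.002, 0.999, -0.037], [-1.0, 0.002, 0.001]]
wrist_force: [1.1, 5.7, 5.0]
finger_gap: 8.2
```

>>> {"api": "arm_command", "payload": {"deltas": [[[0,2.3,2.0,0,0],[0,2.2,1.9,0,0],[0,2.3,1.9,0,0],[0,2.3,1.8,0,0],[0,2.4,1.8,0,0],[0,2.4,1.7,0,0],[0,0,0,0,0],[0,0,0,0,0],[0,0,0,0,0],[0,0,0,0,0]]]}}

```text
t: 28.15
eef_pos: [480.5, 263.8, 181.2]
tcp_rot: [[0.0, 0.037, 0.999], [0.002, 0.999, -0.037], [-1.0, 0.002, 0.0]]
wrist_force: [0.8, 6.5, 4.3]
finger_gap: 7.5
```

>>> {"api": "arm_command", "payload": {"deltas": [[[0,2.5,1.7,0,0],[0,2.5,1.6,0,0],[0,2.5,1.6,0,0],[0,2.0,1.3,0,0],[0,0,0,0,0],[0,0,0,0,0],[0,0,0,0,0],[0,0,0,0,0],[0,0,0,0,0],[0,0,0,0,0]]]}}

```text
t: 29.4
eef_pos: [480.9, 270.2, 172.2]
tcp_rot: [[0.001, 0.037, 0.999], [0.002, 0.999, -0.037], [-1.0, 0.002, 0.001]]
wrist_force: [1.0, 7.6, 6.0]
finger_gap: 8.1
```

```bash
python3 - <<'E'
from h import *
import pickle
ci,p,d=snap('wrist','w8.png'); pickle.dump((ci,p,d),open('w8.pkl','wb')); w=cloud(ci,d)
# floor region guesses: bin floor y between rod+31..+145
P=w.reshape(-1,3); 
m=(P[:,0]>440)&(P[:,0]<500)&(P[:,1]>145)&(P[:,1]<235)&(P[:,2]<125)
A=np.c_[P[m][:,:2]-[480,190],np.ones(m.sum())]; c=np.linalg.lstsq(A,P[m][:,2],rcond=None)[0]; print(m.sum(),'slopes',c, 'resid',np.std(A@c-P[m][:,2]))
m=(P[:,0]>400)&(P[:,0]<425)&(P[:,1]>120)&(P[:,1]<300)&(abs(P[:,2]-100)<12)
A=np.c_[P[m][:,:2]-[480,190],np.ones(m.sum())]; c=np.linalg.lstsq(A,P[m][:,2],rcond=None)[0]; print('shelf',m.sum(),c)
E
```

```text
12561 slopes [1.95278021e-04 3.66909163e-02 1.03820611e+02] resid 0.6268409432435975
shelf 12947 [ 9.02330229e-04 -5.29559986e-05  9.92597036e+01]
```

View pics/w8.png

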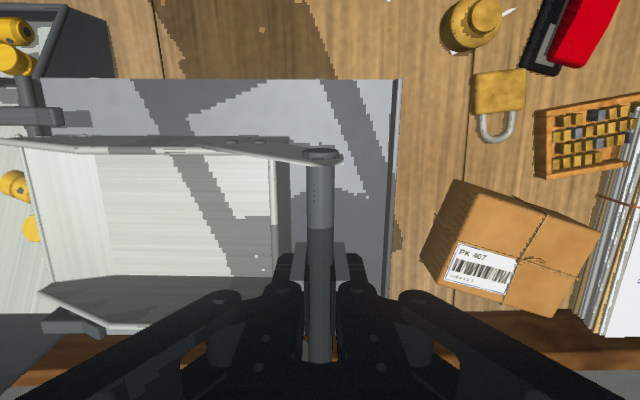

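The bin is empty but still tilted about 2.1°, resting on the front edge of its floor, because the bar slipped in the pads. I'll lower it the rest of the way.

>>> {"api": "arm_command", "payload": {"deltas": [[[0,1.0,0.7,0,0],[0,1.0,0.7,0,0],[0,1.0,0.7,0,0],[0,1.0,0.7,0,0],[0,1.0,0.7,0,0],[0,0.5,0.4,0,0],[0,0,0,0,0],[0,0,0,0,0],[0,0,0,0,0],[0,0,0,0,0]]]}}

```text
t: 30.7
eef_pos: [481.0, 273.6, 166.4]
tcp_rot: [[0.001, 0.037, 0.999], [0.001, 0.999, -0.037], [-1.0, 0.001, 0.001]]
wrist_force: [0.4, 6.2, 5.0]
finger_gap: 7.8
```

```bash
cat > tilt.py <<'E'
from h import *
ci,p,d=snap('wrist'); w=cloud(ci,d); P=w.reshape(-1,3); print(state()['t'],state()['wrist_force'])
m=(P[:,0]>440)&(P[:,0]<500)&(P[:,1]>145)&(P[:,1]<235)&(P[:,2]<125)
A=np.c_[P[m][:,:2]-[480,190],np.ones(m.sum())]; print(np.linalg.lstsq(A,P[m][:,2],rcond=None)[0])
E
python3 tilt.py
```

```text
30.75 [0.87269324 4.52483866 5.28261036]
[-1.18880734e-03 -5.72400577e-04  1.01678938e+02]
```

>>> {"api": "arm_command", "payload": {"deltas": [[[30,0,0,0,0],[30,0,0,0,0],[30,0,0,0,0],[30,0,0,0,0],[30,0,0,0,0],[30,-5,0,0,0],[30,-15,0,0,0],[30,-25,0,0,0],[30,-25,0,0,0],[30,-25,0,0,0]]]}}

```text
t: 32.0
eef_pos: [481.0, 272.9, 263.5]
tcp_rot: [[0.001, 0.037, 0.999], [0.001, 0.999, -0.037], [-1.0, 0.001, 0.001]]
wrist_force: [0.2, -0.1, -0.1]
finger_gap: 29.9
```

>>> {"api": "arm_command", "payload": {"deltas": [[[30,-20,10,0,0],[30,-10,20,0,0],[30,0,20,0,0],[30,0,0,0,0],[30,0,0,0,0],[30,0,0,0,0],[30,0,0,0,0],[30,0,0,0,0],[30,0,0,0,0],[30,0,0,0,0]]]}}

```text
t: 33.25
eef_pos: [482.7, 322.7, 291.2]
tcp_rot: [[0.0, 0.037, 0.999], [0.0, 0.999, -0.037], [-1.0, 0.0, 0.0]]
wrist_force: [0.8, -1.0, -0.2]
finger_gap: 30.0
```

```bash
python3 tilt.py; python3 -c "
from h import *
snap('wrist','w9.png')"
```

```text
33.3 [0.56428582 0.08353675 0.3245237 ]
[-1.91073668e-03 -4.51364052e-04  1.01739349e+02]
```

```bash
python3 - <<'E'
from h import *
s=state(); print(s['wrist_force'],np.abs(s['joint_velocities']).max())
job.close_job()
E
```

```text
[ 0.32048378 -1.07112578 -0.80794435] 0.0018637860539630294
the job is handed in; nothing more can be done
```

The feeder is refilled and the job is handed in at about 33 s of the 58 s allowed. The hand-in gives no verdict.

**What I did:**
- I gripped the bin by its rear bar and squared it up by about 6°.
- I slid it until the push force rose from about 6 to 12 N with almost no turning moment, so I took the rod to be against both claw stops.
- I tipped it about 80° on the rod, which emptied it, then lowered it, let go and backed the gripper away.

**Last checks:**
- **Seals:** a wrist picture during lowering showed all eight in the hopper and trough. A later one showed the bin empty.
- **Bin:** the first lowering left it about 2° tilted because the bar had slipped in the pads. I lowered it the last few millimetres. After release, its floor measured level to within about 0.1° lengthwise and across, and at the right height on the shelf.
- **Bystanders:** the arm went nowhere near them. The brass weight, parcel and padlock were in view at the end of lowering and looked undisturbed. I did not look at the pliers again after the first pictures.
- **Arm:** the highest wrist force I read was about 20 N, and it was near zero at hand-in.

**Not confirmed:** I could not view a final picture after release because the picture limit was reached, so the released state rests on depth and force readings. The rod in the far claw was judged from force readings; the camera never saw it clearly.

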